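# Lay the chasing punches back on their rest in order of length

### The job

Lay the four steel chasing punches across the tapered wooden punch rest, one in each notch, in order of length: the longest at the wide end, the shortest at the narrow end, each centred on the two rails and lying down in its notches. One of them is still in the stoning jig: swing the jig's clamp over past upright so that it stays open, then lift that punch out, and leave the clamp open.

Things in the scene. Friction and masses are not known exactly. Their poses are not given: they have to be found in the camera images.
- longest (a point): Longest of the four loose steel chasing punches: a plain grey round bar, one end tapered, 150 mm long, 8.8 mm thick; it lies flat on the table. The point is its middle (half its length, half its thickness); x axis along the punch, either way round. Grasp it across at the middle.
- second (a point): Second longest of the four loose steel chasing punches: a plain grey round bar, one end tapered, 125 mm long, 8.7 mm thick; it starts in the hinged jig, level, under its clamp, both ends sticking out, middle 34 mm above the table. The point is its middle (half its length, half its thickness); x axis along the punch, either way round. Grasp it across at the middle.
- third (a point): Third longest of the four loose steel chasing punches: a plain grey round bar, one end tapered, 110 mm long, 9.3 mm thick; it lies flat on the table. The point is its middle (half its length, half its thickness); x axis along the punch, either way round. Grasp it across at the middle.
- shortest (a point): Shortest of the four loose steel chasing punches: a plain grey round bar, one end tapered, 90 mm long, 9 mm thick; it lies flat on the table. The point is its middle (half its length, half its thickness); x axis along the punch, either way round. Grasp it across at the middle.
- notch_1 (a point): Place 1 in the row on the tapered wooden punch rest, at the WIDE end, for the longest punch. Point: where a punch's middle lies when it rests in the notches of both rails, midway between them, 34.5 mm above the table. x axis: the way the punch lies; y axis: along the row towards the wide end. Places are 48 mm apart. Gap between the rails for the fingers: 80 mm.
- notch_2 (a point): Place 2, next from the wide end; axes as place 1. The rest is fixed, stands at any yaw, 204 mm long: two rails 10 mm thick that run closer together towards one end. Notches: floor 30 mm above the table and 18 mm wide, sides at 45 degrees, ridge tops at 45 mm (end ones 40). Gap between the rails for the fingers: 66 mm.
- notch_3 (a point): Place 3, next to the narrow end; axes as place 1. Two cross pieces join the rails below, between places 1 and 2 and between 3 and 4, up to 17 mm above the table. Gap between the rails for the fingers: 52 mm.
- notch_4 (a point): Place 4, at the NARROW end, for the shortest punch; axes as place 1. Gap between the rails for the fingers: 38 mm.
- clamp (a joint): Hinge of the metal stoning jig's clamp (jig fixed to the table), rad: 0 = shut over the punch, grows as the clamp swings up and over. Let go below about 1.5 it falls shut; past 1.75 it falls on back to its stop at 2.95 and stays (then all of it below 75 mm). No latch or spring, 120 g. The jig's base is 10 mm thick; its two supports stand 48 mm apart, the punch midway (4 mm), room for the fingers.
- clamp_handle (a point): Middle of the black cross handle at the clamp's free end: round bar, diameter 14, length 26 mm, 47 mm above the table when shut. Grip its two flat ends from above; it turns between the fingers as the clamp swings. Axes move with the clamp: y along the bar, the hinge line and the punch in the jig; x towards the hinge line, which lies 88 mm along x, level with the bar when shut; the punch 56 mm.

How it is judged:
By the outcome, as a careful person would: the job done as asked, in the order asked, and still so for the second after the job is handed in, with the robot touching nothing.
It also fails if it takes over 112 s, if anything falls off the work surface, if the arm or the gripper's body presses on something with over 40 N, if the wrist force passes 120 N, or if a joint passes its speed limit or range.

### The arm

A 6-joint arm with a two-finger parallel gripper is mounted at the origin on a cart in front of the work surface, level with it; the furniture and walls round the work are solid. World frame = base frame: x ahead of the robot, y to its left, z up, the work surface at z = 0. Lengths are in m, angles in rad, forces in N, time in s.
With the tool pointing down it reaches from about 0.425 to 0.95 m from the base axis. Payload 3.5 kg.
Tool frame: the origin (TCP) lies on the front face of the gripper's body, between the roots of the fingers; the fingertips stand 73 mm ahead of it and the grasp point (between the pads) lies 54 mm ahead of it; x points along the fingers, z is the direction in which the jaws open and shut, and the axes are right-handed (so a half turn about x gives the same grasp; the last joint's range is limited). The gripper opens to 85 mm and grips with 20 to 120 N. Pads are 22 mm wide; open, the fingers measure 114 mm over their backs; the gripper's body (76 mm by 85 mm) begins 54 mm behind the grasp point. The pads swing forward as they close: fully open they stand 13 mm farther back than shut.
Start: joints at [-1.292, 0.286, 1.577, -0, 1.279, -0.15], TCP at [0.281, -0.614, 0.304] pointing down, gripper open.
Joint ranges: [-2.77, 2.77], [-0.9, 2.22], [0.21, 2.48], [-1.53, 4.67], [0.24, 2.81], [-2.84, 2.84]. Speed limits (rad/s): [2.79, 2.79, 3.14, 3.14, 3.14, 3.14].

### API

Orientations are given as a rotation vector (axis times angle).
In Python, from workcell import * gives the robot as it stands.
- The arm moves only by the shell command python3 -m inch 'ROWS' [FORCE]. ROWS is JSON, a list that holds one entry, the list of rows, each a list of 7 numbers: the closure in counts, from 0 (fully open) to 255 (shut), then the shift along the world's x, y, z each as a share of 0.5 m, from -1 to 1, then the turn, a rotation vector about the world's x, y, z each as a share of pi/4 rad, from -1 to 1. In form: [[[gripper, dx, dy, dz, ax, ay, az], ...]]. A call has 1 to 12 rows; each row is the pose to reach, as a shift and turn from the pose commanded when the call began; what a row does not reach only later rows make up. A row lasts 1/10 s, in which the tool goes at most 50 mm and 8.59 degrees, less where a joint would pass 70% of its speed; a pose out of reach is approached as far as the arm can. A call with a number of a shift or a turn outside -1 to 1 is refused whole. A call with a gripper value outside its range is refused whole. The fingers move at their own pace and stop on an object; FORCE is the grip in N (left out, the last holds). Time passes only in rows, so rows that repeat a pose let the fingers close. It gives the time, the measured TCP pose, the force and the opening at its end, in the units of the state.
- observe(): the state, without advancing time (a new reading comes with each control period).
- snapshot(name): name is "scene" or "top" or "wrist"; returns a dict with "frame" (420x560x3 uint8, red, green, blue), "mtx" (3x3 intrinsics, pixels), "position" and "attitude" of the camera in the world. Camera axes: x right, y up, looking along -z (the intrinsics and any distortion apply to the point x, -y, -z); pixel columns grow to the right and rows downward; lengths in m; the calibration is good to about 2 mm. A picture is of the moment at which its call begins. There is no depth.
- hand_in(): hands the job in, once; it reports no verdict.
The state is a dict: "t": time; "qpos": joint angles; "dq": joint speeds; "tau": joint torques, N m; "eef_pos": TCP position; "ee_rot": TCP orientation; "force": force on the tool from outside, world axes, zero at the start; "moment": the same for the moment, N m; "opening": finger opening in m.
Only numpy, scipy, OpenCV 4.12 (cv2) and the standard library are available. Lean on these libraries where they do the work, as an engineer would, in place of code of your own. Each camera call takes 0.05 s, during which the arm holds its last target. There are 200 camera calls.

## Working session

There is one attempt and no reset: what is moved stays moved. The work goes in short steps, Python scripts to look and compute and a shell command to move; the robot and the scene stay as the last step left them, time stands still between calls to the robot, and variables do not carry over. Pictures are saved under pics/ and viewed, about 12 in all and at most 16, crops included, and the job is handed in when it is done.

```bash
mkdir -p pics; ls
python3 - <<'E'
from workcell import *
import cv2
print(observe())
for n in ("scene","top"):
    s=snapshot(n); cv2.imwrite(f"pics/{n}0.png",s["frame"][:,:,::-1]); print(n,s["mtx"],s["position"],s["attitude"],s.keys())
E
```

```text
pics
{'t': 0.0, 'qpos': array([-1.29199939e+00,  2.87205931e-01,  1.57819750e+00,  1.10421982e-05,
        1.27858197e+00, -1.50023514e-01]), 'dq': array([-0.00077581,  0.00015337, -0.00106744, -0.00059443, -0.00140377,
        0.00189356]), 'tau': array([-4.81843608e-05, -4.05979908e+01, -2.92627877e+01, -1.73323897e-04,
        5.84775611e-03, -2.23958644e-06]), 'eef_pos': array([ 0.28054179, -0.61340076,  0.30250902]), 'ee_rot': array([ 0.88933416,  1.38390798, -0.88672576]), 'force': array([ 0.30808748, -0.56174359,  0.72030598]), 'moment': array([-0.02425164,  0.00559657,  0.03062733]), 'opening': 0.08519044427080104}
scene [[399.8004467    0.         279.26015984]
 [  0.         399.8004467  215.84875832]
 [  0.           0.           1.        ]] [0.11003293 0.31698874 0.71593601] [ 0.41295019 -0.80415602 -2.12088952] dict_keys(['frame', 'mtx', 'position', 'attitude'])
top [[537.03101773   0.         278.56722109]
 [  0.         537.03101773 213.05456103]
 [  0.           0.           1.        ]] [ 0.46448802 -0.00287582  1.39370308] [ 0.05244585 -0.05509785 -1.58895605] dict_keys(['frame', 'mtx', 'position', 'attitude'])
```

View pics/top0.png

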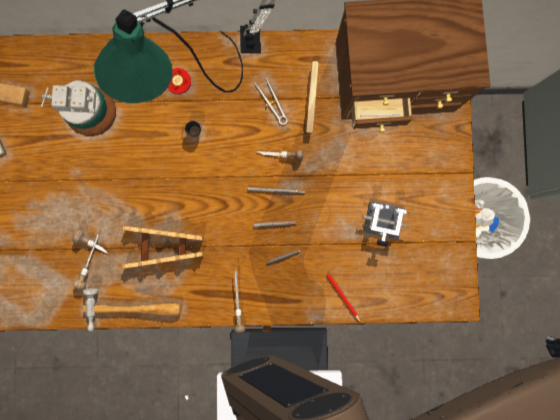

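View pics/scene0.png

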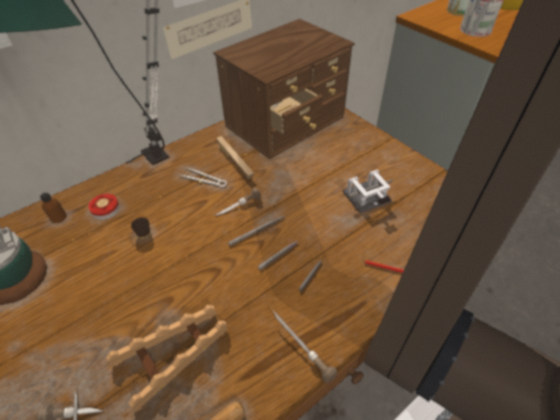

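The top view (up ≈ +x, left ≈ +y) shows the rest at about (163,248), the jig at (385,222), and the longest, third and shortest punches at (276,190), (274,225) and (283,257). The scene view agrees.

```bash
cat > h.py <<'E'
from workcell import *
import numpy as np, cv2
from scipy.spatial.transform import Rotation as R
def ray(s,uv):
    K=s["mtx"]; d=np.array([(uv[0]-K[0,2])/K[0,0],-(uv[1]-K[1,2])/K[1,1],-1.])
    return np.array(s["position"]),R.from_rotvec(s["attitude"]).apply(d)
def onz(s,uv,z):
    p,d=ray(s,uv); return p+d*(z-p[2])/d[2]
def proj(s,P):
    c=R.from_rotvec(s["attitude"]).inv().apply(np.asarray(P)-s["position"]); K=s["mtx"]
    return np.array([K[0,0]*c[0]/-c[2]+K[0,2],-K[1,1]*c[1]/-c[2]+K[1,2]])
def bars(s,roi,z,thr=75):
    """grey, unsaturated blobs in roi (u0,v0,u1,v1) -> min area rect"""
    u0,v0,u1,v1=roi; im=s["frame"][v0:v1,u0:u1]
    hsv=cv2.cvtColor(im,cv2.COLOR_RGB2HSV); m=((hsv[...,1]<thr)&(hsv[...,2]>60)).astype(np.uint8)
    out=[]
    for c in cv2.findContours(m,cv2.RETR_EXTERNAL,cv2.CHAIN_APPROX_NONE)[0]:
        if cv2.contourArea(c)<60: continue
        r=cv2.minAreaRect(c); b=cv2.boxPoints(r)+[u0,v0]
        e=[np.linalg.norm(b[i]-b[(i+1)%4]) for i in (0,1)]
        i=0 if e[0]<e[1] else 1
        a=(b[i]+b[(i+1)%4])/2; d=(b[(i+2)%4]+b[(i+3)%4])/2
        A,D=onz(s,a,z),onz(s,d,z)
        out.append(((A+D)/2,np.linalg.norm(D-A),np.degrees(np.arctan2(*(D-A)[1::-1])),min(e)))
    return out
E
python3 - <<'E'
from h import *
s=snapshot("top")
for b in bars(s,(240,180,320,275),.0045): print(np.round(b[0],4),np.round(b[1:],3))
f=s["frame"][:,:,::-1]
a=cv2.resize(f[215:285,110:215],None,fx=7,fy=7,interpolation=cv2.INTER_CUBIC)
b=cv2.resize(f[190:275,350:420],None,fx=7,fy=7,interpolation=cv2.INTER_CUBIC)
cv2.imwrite("pics/rest.png",a);cv2.imwrite("pics/jig.png",b)
E
```

```text
[0.5318 0.005  0.0045] [ 0.106 92.502  2.62 ]
[0.6193 0.0008 0.0045] [  0.143 -93.207   3.109]
```

View pics/rest.png

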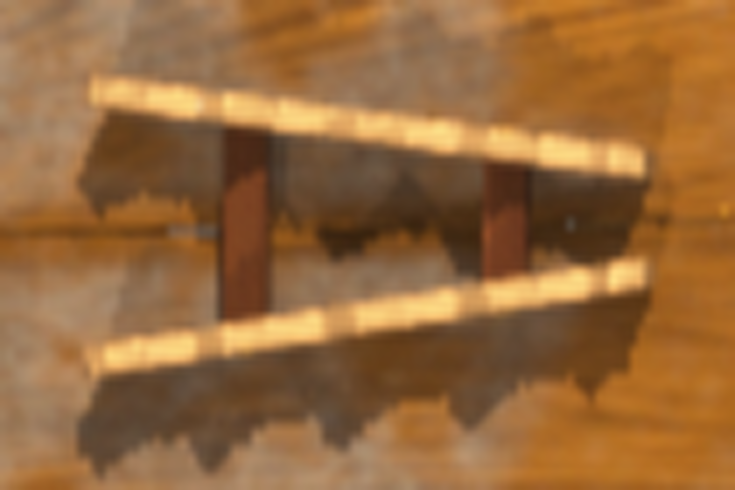

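View pics/jig.png

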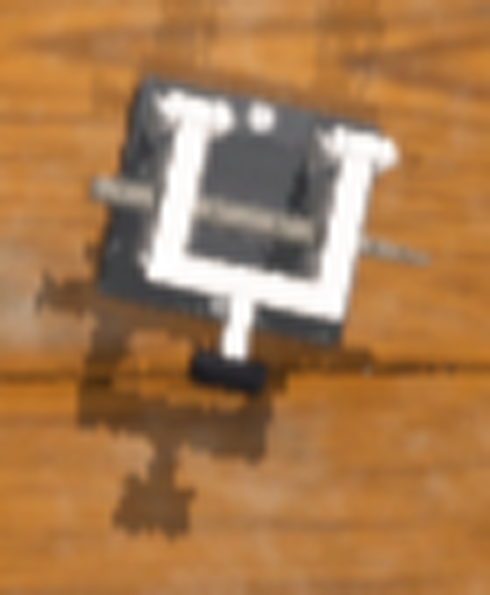

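The rest's wide end is at the left (+y), and the rails run along about y. The jig's handle is at about (382.6,243) and its hinge knobs are at the far (+x) side.

Run:
```python
from h import *
s=snapshot("top")
for b in bars(s,(240,180,320,275),.0045,110): print(np.round(b[0],4),np.round(b[1:],3))
J=lambda u,v,z:onz(s,(u/7+350,v/7+190),z)
Q=lambda u,v,z:onz(s,(u/7+110,v/7+215),z)
print("handle",J(228,372,.05),"punch",J(95,187,.034),J(430,260,.034),"hinge",J(193,112,.047),J(362,150,.047))
L=(Q(92,90,.04)+Q(95,360,.04))/2;r=(Q(647,160,.04)+Q(647,272,.04))/2
print("rest",L,r,np.linalg.norm(L-r)); 
print(R.from_rotvec(observe()["ee_rot"]).as_matrix().round(3))
w=snapshot("wrist");cv2.imwrite("pics/w0.png",w["frame"][:,:,::-1]); print(w["position"],R.from_rotvec(w["attitude"]).as_matrix().round(2),w["mtx"][0,0])
```

```text
[ 0.4473 -0.0154  0.0045] [8.9000e-02 1.0941e+02 3.5110e+00]
[0.5321 0.005  0.0045] [ 0.107 92.105  3.827]
[6.262e-01 6.000e-04 4.500e-03] [ 0.148 88.926 11.   ]
handle [ 0.47613214 -0.26443291  0.05      ] punch [ 0.54410188 -0.22149066  0.034     ] [ 0.51535661 -0.34196961  0.034     ] hinge [ 0.56967847 -0.25542962  0.047     ] [ 0.55484823 -0.31571111  0.047     ]
rest [0.47859202 0.38586592 0.04      ] [0.47797125 0.18703996 0.04      ] 0.19882692837777338
[[-0.     0.909  0.416]
 [ 0.001  0.416 -0.909]
 [-1.     0.    -0.002]]
[ 0.3454242  -0.58280945  0.37298238] [[ 0.42  0.87  0.26]
 [-0.91  0.4   0.12]
 [-0.   -0.28  0.96]] 317.6347523392748
```

```bash
python3 -m inch '[[[0,0.39,0.70,-0.108,0,0,-0.844],[0,0.39,0.70,-0.108,0,0,-0.844],[0,0.39,0.70,-0.108,0,0,-0.844],[0,0.39,0.70,-0.108,0,0,-0.844],[0,0.39,0.70,-0.108,0,0,-0.844],[0,0.39,0.70,-0.108,0,0,-0.844],[0,0.39,0.70,-0.108,0,0,-0.844],[0,0.39,0.70,-0.108,0,0,-0.844],[0,0.39,0.70,-0.108,0,0,-0.844],[0,0.39,0.70,-0.108,0,0,-0.844],[0,0.39,0.70,-0.108,0,0,-0.844],[0,0.39,0.70,-0.108,0,0,-0.844]]]' 30
python3 - <<'E'
from h import *
w=snapshot("wrist");cv2.imwrite("pics/w1.png",w["frame"][:,:,::-1]);np.save("w1.npy",w,allow_pickle=True)
print(observe()["eef_pos"],R.from_rotvec(observe()["ee_rot"]).as_matrix().round(3),w["position"])
E
```

```text
t: 1.45
eef_pos: [0.4752, -0.2654, 0.2503]
ee_rot: [1.381, 1.087, -1.381]
force: [0.4, -0.5, 0.6]
opening: 0.0854
[ 0.47520488 -0.26542261  0.25028985] [[ 0.     0.972 -0.234]
 [-0.001 -0.234 -0.972]
 [-1.     0.001  0.001]] [ 0.54451876 -0.28105755  0.3202967 ]
```

View pics/w1.png

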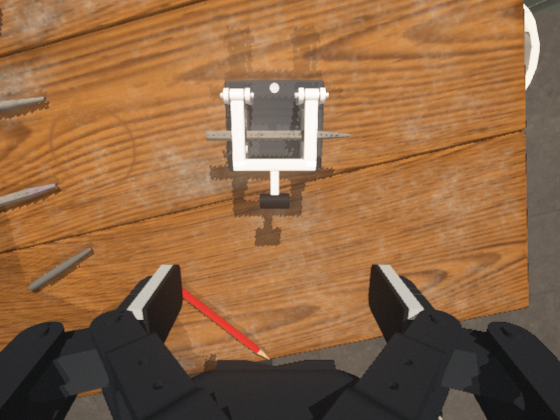

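The wrist view shows the handle at about (274,201), the hinge knobs at (224..250,95) and (298..327,95), and the punch spanning (207,135) to (351,135).

Run:
```python
from h import *
w=np.load("w1.npy",allow_pickle=True).item()
f=w["frame"]; g=f.max(2)[190:212,255:295]; m=(g<45); v,u=np.nonzero(m); print("handle px",u.min()+255,u.max()+255,v.min()+190,v.max()+190,u.mean()+255,v.mean()+190)
hx=(u.mean()+255,v.mean()+190)
for n,p,z in (("handle",hx,.049),("hl",(260,201),.047),("hr",(289,201),.047),("hinge",(275.5,95),.048),("kl",(224,95.5),.047),("kr",(327,95),.047),("pl",(207,135),.034),("pr",(351,136),.034)): print(n,onz(w,p,z).round(4))
print(R.from_rotvec(observe()["ee_rot"]).as_matrix()[:,2])
```

```text
Traceback (most recent call last):
ValueError: zero-size array to reduction operation minimum which has no identity
```

Run:
```python
from h import *
w=np.load("w1.npy",allow_pickle=True).item()
f=w["frame"]; print(f.max(2)[190:214:2,274])
for n,p,z in (("handle",(274.5,201),.048),("hl",(260,201),.047),("hr",(289,201),.047),("hinge",(275.5,95),.048),("kl",(222,95.5),.047),("kr",(328,95),.047),("pl",(207,135),.034),("pr",(351,136),.034)): print(n,onz(w,p,z).round(4))
```

```text
[249 249 240  77  84  80  73  67  65  84 125 122]
handle [ 0.4761 -0.2644  0.048 ]
hl [ 0.4789 -0.2518  0.047 ]
hr [ 0.4728 -0.2768  0.047 ]
hinge [ 0.5617 -0.2859  0.048 ]
kl [ 0.5716 -0.2437  0.047 ]
kr [ 0.5518 -0.3272  0.047 ]
pl [ 0.5446 -0.22    0.034 ]
pr [ 0.5141 -0.3427  0.034 ]
```

```bash
python3 -m inch '[[[100,0.002,0.002,-0.1,0,0,-0.012],[100,0.002,0.002,-0.2,0,0,-0.012],[100,0.002,0.002,-0.294,0,0,-0.012],[100,0.002,0.002,-0.294,0,0,-0.012],[100,0.002,0.002,-0.294,0,0,-0.012],[200,0.002,0.002,-0.294,0,0,-0.012],[200,0.002,0.002,-0.294,0,0,-0.012],[200,0.002,0.002,-0.294,0,0,-0.012],[200,0.002,0.002,-0.294,0,0,-0.012],[200,0.002,0.002,-0.294,0,0,-0.012]]]' 30
python3 - <<'E'
from h import *
w=snapshot("wrist");cv2.imwrite("pics/w2.png",w["frame"][:,:,::-1])
x=np.array([.970,-.243])
for k in range(1,13):
    a=.16*k; d=.088*(1-np.cos(a)); print(k,np.round(np.r_[d*x/.5,.088*np.sin(a)/.5],4))
E
```

```text
t: 2.5
eef_pos: [0.4783, -0.2651, 0.1067]
ee_rot: [1.384, 1.076, -1.384]
force: [-2.4, -3.3, 7.3]
opening: 0.0247
1 [ 0.0022 -0.0005  0.028 ]
2 [ 0.0087 -0.0022  0.0554]
3 [ 0.0193 -0.0048  0.0813]
4 [ 0.0338 -0.0085  0.1051]
5 [ 0.0518 -0.013   0.1263]
6 [ 0.0728 -0.0182  0.1442]
7 [ 0.0963 -0.0241  0.1584]
8 [ 0.1218 -0.0305  0.1686]
9 [ 0.1485 -0.0372  0.1745]
10 [ 0.1757 -0.044   0.1759]
11 [ 0.2028 -0.0508  0.1729]
12 [ 0.2291 -0.0574  0.1654]
```

View pics/w2.png

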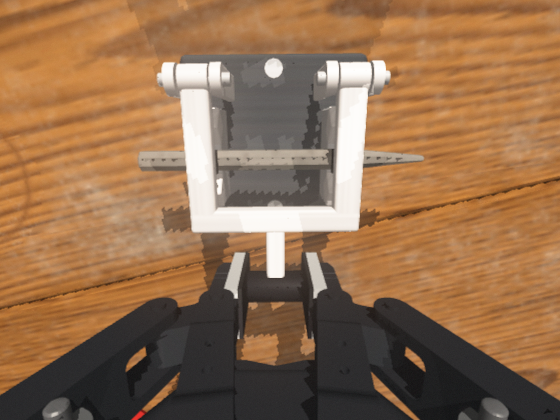

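The jaws hold the handle at about (275,285). I'll swing it through the arc.

```bash
python3 -m inch '[[[200,0.002,-0.0005,0.028,0,0,0],[200,0.009,-0.002,0.055,0,0,0],[200,0.019,-0.005,0.081,0,0,0],[200,0.034,-0.0085,0.105,0,0,0],[200,0.052,-0.013,0.126,0,0,0],[200,0.073,-0.018,0.144,0,0,0]]]' 30
python3 - <<'E'
from h import *
s=snapshot("wrist");cv2.imwrite("pics/w3.png",s["frame"][:,:,::-1])
E
```

```text
t: 3.15
eef_pos: [0.5123, -0.2731, 0.176]
ee_rot: [1.381, 1.084, -1.389]
force: [-3.5, -6.5, -4.1]
opening: 0.0255
```

View pics/w3.png

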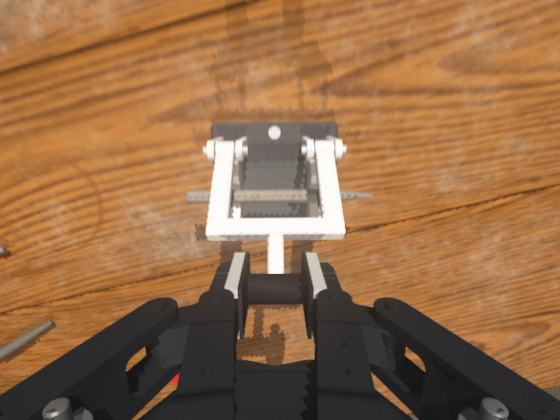

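```bash
python3 -m inch '[[[200,0.0235,-0.006,0.014,0,0,0],[200,0.049,-0.012,0.0245,0,0,0],[200,0.076,-0.019,0.030,0,0,0],[200,0.103,-0.026,0.032,0,0,0],[200,0.130,-0.0325,0.029,0,0,0],[200,0.156,-0.039,0.021,0,0,0],[200,0.181,-0.0455,0.0095,0,0,0],[200,0.181,-0.0455,0.0095,0,0,0],[120,0.181,-0.0455,0.0095,0,0,0],[60,0.181,-0.0455,0.0095,0,0,0],[60,0.181,-0.0455,0.0095,0,0,0]]]' 30; python3 -m inch '[[[60,0,0,0.1,0,0,0],[60,-0.08,0,0.2,0,0,0],[60,-0.16,0.02,0.22,0,0,0],[60,-0.16,0.02,0.22,0,0,0],[60,-0.16,0.02,0.22,0,0,0]]]'
python3 - <<'E'
from h import *
w=snapshot("wrist");cv2.imwrite("pics/w4.png",w["frame"][:,:,::-1]);np.save("w4.npy",w,allow_pickle=True)
E
```

```text
t: 4.3
eef_pos: [0.6033, -0.2941, 0.1794]
ee_rot: [1.387, 1.085, -1.386]
force: [0.1, -0.2, -0.1]
opening: 0.0648
t: 4.8
eef_pos: [0.5229, -0.2843, 0.2905]
ee_rot: [1.387, 1.082, -1.386]
force: [0.2, 0.5, 0.3]
opening: 0.0654
```

View pics/w4.png

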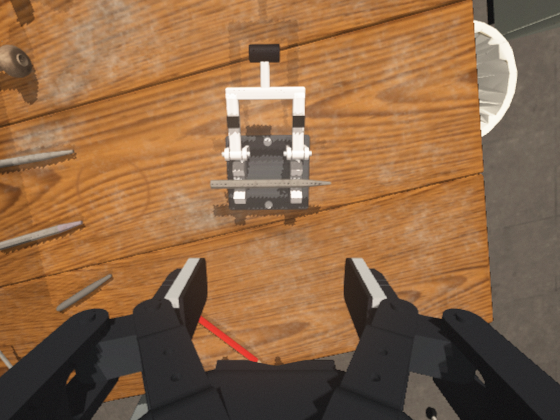

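The clamp stands open beyond the hinge, with its handle at (264,53). The second punch is free, spanning (211,184) to (330,183). Next I'll get its middle and the move.

```bash
cat >> h.py <<'E'
def go(xy,z,yaw):
    o=observe(); M=R.from_rotvec(o["ee_rot"]).as_matrix(); y=np.degrees(np.arctan2(M[1,2],M[0,2]))
    d=(np.r_[xy,z]-o["eef_pos"])/.5
    print("pos",o["eef_pos"].round(4),"yaw %.1f tilt %s"%(y,M[:2,0].round(3)),"q1,q6",np.degrees(o["qpos"][[0,5]]).round(),"shift",d.round(3),"turn",round(((yaw-y+180)%360-180)/45,3),"f",o["force"].round(1))
E
python3 - <<'E'
from h import *
w=np.load("w4.npy",allow_pickle=True).item()
a,b=onz(w,(210.5,184.3),.034),onz(w,(330,183.3),.034); print(a,b,(a+b)/2,np.linalg.norm(a-b),np.degrees(np.arctan2(*(a-b)[1::-1])))
go(((a+b)/2)[:2],.25,-14)
E
```

```text
[ 0.54415194 -0.21932428  0.034     ] [ 0.51491348 -0.34068984  0.034     ] [ 0.52953271 -0.28000706  0.034     ] 0.1248378415217712 76.4548514655974
pos [ 0.5235 -0.2844  0.2895] yaw -104.0 tilt [0. 0.] q1,q6 [-38.  66.] shift [ 0.012  0.009 -0.079] turn 2.0 f [0.4 0.5 0.2]
```

```bash
python3 -m inch '[[[130,0.012,0.008,-0.08,0,0,1],[130,0.012,0.008,-0.08,0,0,1],[130,0.012,0.008,-0.08,0,0,1],[130,0.012,0.008,-0.08,0,0,1],[130,0.012,0.008,-0.08,0,0,1],[130,0.012,0.008,-0.08,0,0,1]]]' 60; python3 -m inch '[[[130,0,0,0,0,0,1],[130,0,0,0,0,0,1],[130,0,0,0,0,0,1],[130,0,0,0,0,0,1],[130,0,0,0,0,0,1],[130,0,0,0,0,0,1],[130,0,0,0,0,0,1]]]'
python3 - <<'E'
from h import *
go((.5295,-.2803),.098,-13.5)
w=snapshot("wrist");cv2.imwrite("pics/w5.png",w["frame"][:,:,::-1])
E
```

```text
t: 5.45
eef_pos: [0.5304, -0.2804, 0.2476]
ee_rot: [0.799, 1.422, -0.798]
force: [0.4, 1.0, -0.6]
opening: 0.0421
t: 6.15
eef_pos: [0.5302, -0.2804, 0.2478]
ee_rot: [0.192, 1.564, -0.19]
force: [0.1, 0.6, 0.0]
opening: 0.0421
pos [ 0.5302 -0.2804  0.2478] yaw -13.9 tilt [-0.002  0.002] q1,q6 [-38. -24.] shift [-0.001  0.    -0.3  ] turn 0.01 f [0.1 0.6 0. ]
```

```bash
python3 -m inch '[[[165,0,0,-0.1,0,0,0.01],[165,0,0,-0.2,0,0,0.01],[165,0,0,-0.26,0,0,0.01],[165,0,0,-0.3,0,0,0.01],[165,0,0,-0.3,0,0,0.01],[240,0,0,-0.3,0,0,0.01],[240,0,0,-0.3,0,0,0.01],[240,0,0,-0.3,0,0,0.01],[240,0,0,-0.3,0,0,0.01],[240,0,0,-0.3,0,0,0.01]]]' 60;  python3 -m inch '[[[240,0,0,0.04,0,0,0],[240,0,0,0.08,0,0,0],[240,0,0,0.18,0,0,0],[240,0,0,0.28,0,0,0],[240,0,0,0.28,0,0,0]]]'
python3 - <<'E'
from h import *
go((.478,.31),.2,90)
w=snapshot("wrist");cv2.imwrite("pics/w6.png",w["frame"][:,:,::-1]);np.save("w6.npy",w,allow_pickle=True)
E
```

```text
t: 7.2
eef_pos: [0.5302, -0.281, 0.1009]
ee_rot: [0.184, 1.561, -0.186]
force: [0.1, 1.1, 2.2]
opening: 0.0058
t: 7.7
eef_pos: [0.5329, -0.283, 0.2497]
ee_rot: [0.177, 1.548, -0.192]
force: [1.1, 0.6, 0.5]
opening: 0.0061
pos [ 0.5329 -0.283   0.2497] yaw -13.5 tilt [ 0.014 -0.011] q1,q6 [-38. -24.] shift [-0.11   1.186 -0.099] turn 2.3 f [1.1 0.6 0.5]
```

View pics/w6.png

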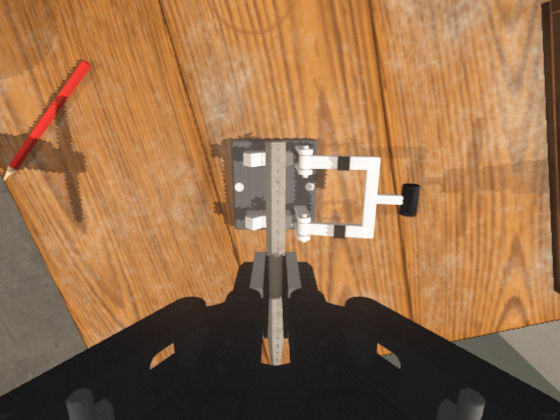

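The punch is gripped across the middle and clear of the jig, and the clamp is still open, with its handle at (410,200). Next I'll carry the punch over the rest.

```bash
python3 -m inch '[[[240,-0.01,0.06,0.1,0,0,-0.1],[240,-0.02,0.16,0.1,0,0,-0.25],[240,-0.03,0.26,0.1,0,0,-0.4],[240,-0.04,0.36,0.1,0,0,-0.55],[240,-0.05,0.46,0.1,0,0,-0.7],[240,-0.055,0.56,0.1,0,0,-0.85],[240,-0.055,0.64,0.1,0,0,-0.85]]]' 60;  python3 -m inch '[[[240,-0.01,0.08,0,0,0,-0.15],[240,-0.02,0.17,0,0,0,-0.3],[240,-0.03,0.27,0,0,0,-0.45],[240,-0.04,0.37,0,0,0,-0.6],[240,-0.05,0.46,0,0,0,-0.75],[240,-0.055,0.52,0,0,0,-0.85],[240,-0.055,0.55,0,0,0,-0.85],[240,-0.055,0.55,0,0,0,-0.85],[240,-0.055,0.55,0,0,0,-0.85]]]'
python3 - <<'E'
from h import *
go((.478,.31),.3,-90)
w=snapshot("wrist");cv2.imwrite("pics/w7.png",w["frame"][:,:,::-1]);np.save("w7.npy",w,allow_pickle=True)
E
```

```text
t: 8.45
eef_pos: [0.5007, 0.0416, 0.2881]
ee_rot: [0.706, 1.455, -0.707]
force: [-0.1, -0.2, -1.2]
opening: 0.006
t: 9.35
eef_pos: [0.4746, 0.3135, 0.2888]
ee_rot: [1.207, 1.21, -1.21]
force: [0.1, 0.6, -0.7]
opening: 0.0062
pos [0.4746 0.3135 0.2888] yaw -89.9 tilt [-0.001 -0.001] q1,q6 [ 23. 113.] shift [ 0.007 -0.007  0.022] turn -0.001 f [ 0.1  0.6 -0.7]
```

View pics/w7.png

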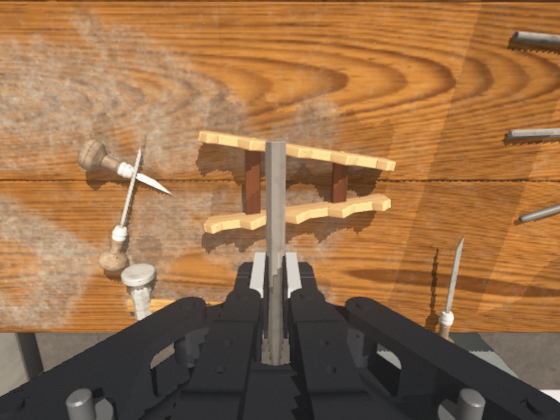

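The wrist view shows the rest from (200,135)/(207,225) at the wide end to (394,165)/(390,203) at the narrow end. The held punch runs up column 276.

Run:
```python
from h import *
w=np.load("w7.npy",allow_pickle=True).item()
cv2.imwrite("pics/c7.png",cv2.resize(w["frame"][118:242,188:408,::-1],None,fx=3.6,fy=3.6,interpolation=cv2.INTER_CUBIC))
```

```text
(no output)
```

View pics/c7.png

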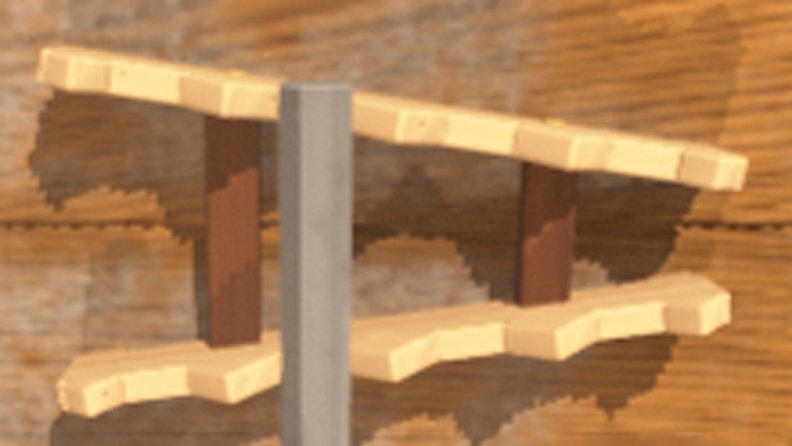

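In the crop, the notch floors show on both rails. Their centres, for places 1, 3 and 4, are about (155,386), (472,345) and (631,320) on the near rail, and (145,87), (478,130) and (645,160) on the far rail.

Run:
```python
from h import *
w=np.load("w7.npy",allow_pickle=True).item()
C=lambda u,v,z:onz(w,(u/3.6+187.6,v/3.6+117.6),z)
P=[]
for n,a,b in ((1,(155,386),(145,87)),(3,(472,345),(478,130)),(4,(631,320),(645,160))):
    a,b=C(*a,.03),C(*b,.03); P.append((a+b)/2); print(n,P[-1].round(4),np.linalg.norm(a-b).round(4),np.degrees(np.arctan2(*(b-a)[1::-1])).round(2))
# fit row
n=np.array([1,3,4]);P=np.array(P);fx,fy=np.polyfit(n,P[:,0],1),np.polyfit(n,P[:,1],1)
for k in range(1,5): print(k,np.polyval(fx,k),np.polyval(fy,k))
# held punch: visible far end, butt corners
# width/len check: far end at crop (317,85), near end hidden; tip seen at (276,364) px
o=observe(); zt=o["eef_pos"][2]
for dz in (.064,): print([onz(w,p,zt-dz).round(4) for p in ((276,142),(276,364))],o["eef_pos"])
```

```text
1 [0.4779 0.3622 0.03  ] 0.0889 -0.43
3 [0.4784 0.2672 0.03  ] 0.0639 0.73
4 [0.478  0.2195 0.03  ] 0.0476 -0.32
1 0.47796818023245236 0.36219495916414884
2 0.47805021045635815 0.3146517094960104
3 0.47813224068026394 0.267108459827872
4 0.4782142709041698 0.21956521015973357
[array([0.5363, 0.314 , 0.225 ]), array([0.4251, 0.3139, 0.225 ])] [0.47484121 0.31309043 0.28903278]
```

```bash
python3 -m inch '[[[240,0.008,0,-0.08,0,0,0],[240,0.008,0,-0.17,0,0,0],[240,0.008,0,-0.26,0,0,0],[240,0.008,0,-0.33,0,0,0],[240,0.008,0,-0.36,0,0,0],[240,0.008,0,-0.373,0,0,0],[240,0.008,0,-0.373,0,0,0],[240,0.008,0,-0.373,0,0,0]]]' 60
python3 - <<'E'
from h import *
go((.478,.31),.3,-90)
E
```

```text
t: 10.2
eef_pos: [0.4802, 0.3147, 0.1054]
ee_rot: [1.212, 1.207, -1.206]
force: [-0.8, -0.2, -0.3]
opening: 0.0063
pos [0.4802 0.3147 0.1054] yaw -90.0 tilt [0.004 0.002] q1,q6 [ 23. 113.] shift [-0.004 -0.009  0.389] turn 0.0 f [-0.8 -0.2 -0.3]
```

```bash
python3 -m inch '[[[240,0,0,-0.004,0,0,0],[240,0,0,-0.006,0,0,0],[240,0,0,-0.006,0,0,0],[240,0,0,-0.006,0,0,0]]]' 60; python3 -m inch '[[[210,0,0,0,0,0,0],[180,0,0,0,0,0,0],[165,0,0,0,0,0,0],[165,0,0,0,0,0,0],[165,0,0,0.08,0,0,0],[165,0,0,0.18,0,0,0],[165,0,0,0.28,0,0,0],[165,0,0,0.34,0,0,0],[165,0,0,0.34,0,0,0]]]'
python3 - <<'E'
from h import *
w=snapshot("wrist");cv2.imwrite("pics/w8.png",w["frame"][:,:,::-1]);np.save("w8.npy",w,allow_pickle=True)
s=snapshot("top")
for b in bars(s,(240,180,320,275),.0045,110): print(np.round(b[0],4),np.round(b[1:],3))
go((.532,.005),.25,2.3)
E
```

```text
t: 10.6
eef_pos: [0.4789, 0.3146, 0.1008]
ee_rot: [1.21, 1.209, -1.208]
force: [0.1, 0.5, 1.4]
opening: 0.0063
t: 11.5
eef_pos: [0.481, 0.3155, 0.2771]
ee_rot: [1.218, 1.204, -1.198]
force: [-0.0, -0.3, 0.6]
opening: 0.0302
[ 0.4472 -0.0154  0.0045] [8.90000e-02 1.10652e+02 3.71400e+00]
[0.5321 0.005  0.0045] [ 0.107 92.292  3.876]
[6.276e-01 6.000e-04 4.500e-03] [  0.148 -91.074  12.   ]
pos [0.4788 0.3145 0.2709] yaw -90.0 tilt [0.001 0.001] q1,q6 [ 23. 113.] shift [ 0.106 -0.619 -0.042] turn 2.051 f [-0.4 -1.1 -1. ]
```

View pics/w8.png

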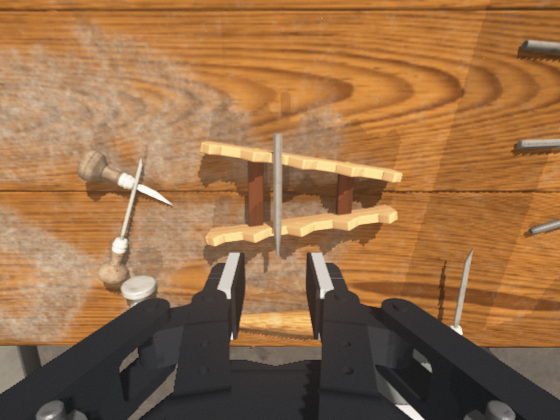

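The second punch lies in notch 2, spanning (277,134) to (278,255). On to the third punch.

```bash
python3 -m inch '[[[130,0.02,-0.08,0,0,0,0.18],[130,0.03,-0.16,0,0,0,0.36],[130,0.04,-0.24,0,0,0,0.54],[130,0.05,-0.32,0,0,0,0.72],[130,0.06,-0.40,0,0,0,0.9],[130,0.07,-0.45,0,0,0,1]]]' 60; python3 -m inch '[[[130,0.02,-0.06,0,0,0,0.18],[130,0.03,-0.12,-0.02,0,0,0.36],[130,0.036,-0.168,-0.03,0,0,0.54],[130,0.036,-0.168,-0.042,0,0,0.72],[130,0.036,-0.168,-0.042,0,0,0.9],[130,0.036,-0.168,-0.042,0,0,1],[130,0.036,-0.168,-0.042,0,0,1],[130,0.036,-0.168,-0.042,0,0,1]]]'
python3 - <<'E'
from h import *
w=np.load("w8.npy",allow_pickle=True).item(); a,b=onz(w,(277.5,133.5),.0345),onz(w,(278,256),.0345); print("placed2",a,b,(a+b)/2,np.linalg.norm(a-b))
w=snapshot("wrist");cv2.imwrite("pics/w9.png",w["frame"][:,:,::-1]);np.save("w9.npy",w,allow_pickle=True)
for b in bars(w,(0,0,560,250),.0045,90): print(np.round(b[0],4),np.round(b[1:],3))
go((.532,.005),.0765,2.3)
E
```

```text
t: 12.2
eef_pos: [0.5125, 0.0871, 0.2673]
ee_rot: [0.611, 1.487, -0.614]
force: [0.5, 0.9, 0.2]
opening: 0.042
t: 13.0
eef_pos: [0.5309, 0.0055, 0.2473]
ee_rot: [0.002, 1.574, -0.001]
force: [0.4, 0.9, -0.4]
opening: 0.0417
placed2 [0.54065993 0.31524833 0.0345    ] [0.41357706 0.31448824 0.0345    ] [0.4771185  0.31486828 0.0345    ] 0.12708514330750834
[ 0.8077 -0.0187  0.0045] [ 3.50000e-02 -1.54502e+02  2.24660e+01]
[ 0.4461 -0.0147  0.0045] [  0.087 -70.957   8.074]
[0.7141 0.0088 0.0045] [ 8.4000e-02 -8.8367e+01  1.7383e+01]
[0.5316 0.0043 0.0045] [  0.111 -87.49    8.9  ]
[0.6249 0.0087 0.0045] [  0.131 -89.313  27.288]
[0.3293 0.0278 0.0045] [   0.169 -100.317  146.   ]
pos [0.5311 0.0055 0.2478] yaw -0.1 tilt [-0.003  0.   ] q1,q6 [-10. -10.] shift [ 0.002 -0.001 -0.343] turn 0.053 f [ 1.   0.1 -0.3]
```

View pics/w9.png

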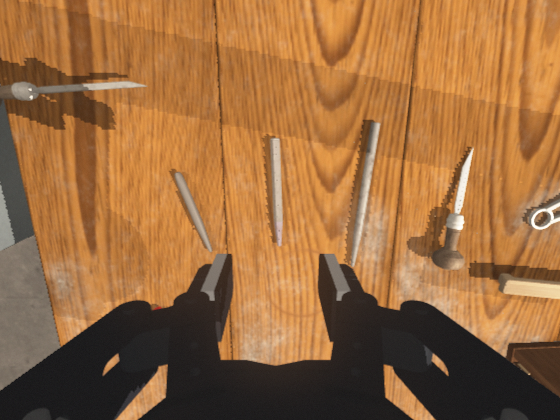

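The third punch spans (275,140) to (280,245), the longest (374,122) to (353,265), and the shortest (179,173) to (210,249).

```bash
python3 -m inch '[[[165,0.001,-0.002,-0.1,0,0,0.053],[165,0.001,-0.002,-0.2,0,0,0.053],[165,0.001,-0.002,-0.28,0,0,0.053],[165,0.001,-0.002,-0.33,0,0,0.053],[165,0.001,-0.002,-0.34,0,0,0.053],[165,0.001,-0.002,-0.34,0,0,0.053],[165,0.001,-0.002,-0.34,0,0,0.053]]]' 60; python3 -m inch '[[[240,0,0,0,0,0,0],[240,0,0,0,0,0,0],[240,0,0,0,0,0,0],[240,0,0,0,0,0,0],[240,0,0,0,0,0,0]]]'
python3 - <<'E'
from h import *
go((.478,.267),.27,-90)
E
```

```text
t: 13.75
eef_pos: [0.5334, 0.0042, 0.0808]
ee_rot: [-0.033, 1.568, 0.032]
force: [0.3, -0.4, 0.6]
opening: 0.0301
t: 14.25
eef_pos: [0.5332, 0.0042, 0.0814]
ee_rot: [-0.033, 1.568, 0.032]
force: [-1.8, -0.4, 6.5]
opening: 0.0049
pos [0.5332 0.0042 0.0814] yaw 2.4 tilt [ 0.002 -0.001] q1,q6 [-10. -13.] shift [-0.11   0.526  0.377] turn -2.053 f [-1.8 -0.4  6.5]
```

Opening 4.9 mm is just the commanded gap, so the punch is not gripped and the tool is about 4 mm high. I'll reopen, go lower and check.

```bash
python3 -m inch '[[[165,0,0,0,0,0,0],[165,0,0,0,0,0,0],[165,0,0,0,0,0,0],[165,0,0,-0.006,0,0,0],[165,0,0,-0.012,0,0,0],[165,0,0,-0.012,0,0,0],[165,0,0,-0.012,0,0,0]]]' 60
python3 - <<'E'
from h import *
w=snapshot("wrist");cv2.imwrite("pics/w10.png",w["frame"][:,:,::-1]);np.save("w10.npy",w,allow_pickle=True)
go((.478,.267),.27,-90)
E
```

```text
t: 14.95
eef_pos: [0.532, 0.0044, 0.0728]
ee_rot: [-0.033, 1.571, 0.033]
force: [-0.5, -0.4, -0.1]
opening: 0.0303
pos [0.5321 0.0044 0.073 ] yaw 2.4 tilt [-0.  0.] q1,q6 [-10. -13.] shift [-0.108  0.525  0.394] turn -2.053 f [-0.3  0.7  0.3]
```

View pics/w10.png

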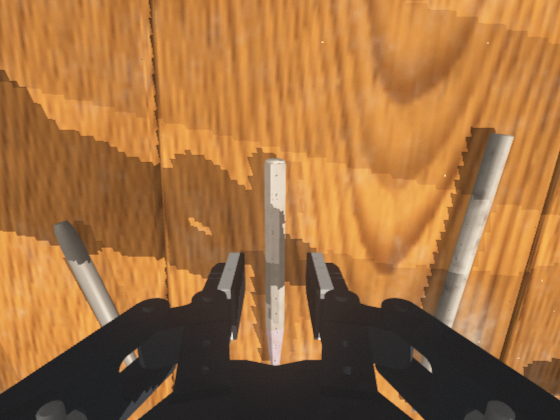

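The pads straddle the third punch (column 275) with no contact. Closing 1.5 mm higher.

```bash
python3 -m inch '[[[165,0,0,0.003,0,0,0],[200,0,0,0.003,0,0,0],[255,0,0,0.003,0,0,0],[255,0,0,0.003,0,0,0],[255,0,0,0.003,0,0,0],[255,0,0,0.003,0,0,0]]]' 60; python3 -m inch '[[[255,0,0,0.04,0,0,0],[255,0,0,0.1,0,0,0],[255,0,0,0.2,0,0,0],[255,0,0,0.3,0,0,0],[255,0,0,0.39,0,0,0],[255,0,0,0.39,0,0,0]]]'
python3 - <<'E'
from h import *
go((.478,.267),.27,-90)
w=snapshot("wrist");cv2.imwrite("pics/w11.png",w["frame"][:,:,::-1]);np.save("w11.npy",w,allow_pickle=True)
E
```

```text
t: 15.6
eef_pos: [0.5324, 0.0044, 0.0751]
ee_rot: [-0.033, 1.57, 0.033]
force: [-0.8, -0.3, 2.7]
opening: 0.0066
t: 16.2
eef_pos: [0.5354, 0.0039, 0.2777]
ee_rot: [-0.035, 1.556, 0.03]
force: [1.6, 0.0, -0.3]
opening: 0.0065
pos [0.5354 0.0039 0.2777] yaw 2.4 tilt [ 0.015 -0.003] q1,q6 [-10. -13.] shift [-0.115  0.526 -0.015] turn -2.053 f [ 1.6  0.  -0.3]
```

```bash
python3 -m inch '[[[255,-0.02,0.06,0,0,0,-0.19],[255,-0.03,0.12,0,0,0,-0.38],[255,-0.04,0.18,0,0,0,-0.57],[255,-0.05,0.24,0,0,0,-0.76],[255,-0.06,0.3,0,0,0,-0.95],[255,-0.06,0.32,0,0,0,-1]]]' 60; python3 -m inch '[[[255,-0.01,0.06,0,0,0,-0.19],[255,-0.03,0.12,0,0,0,-0.38],[255,-0.04,0.18,0,0,0,-0.57],[255,-0.048,0.205,0,0,0,-0.76],[255,-0.048,0.205,0,0,0,-0.95],[255,-0.048,0.205,0,0,0,-1],[255,-0.048,0.205,0,0,0,-1],[255,-0.048,0.205,0,0,0,-1]]]'
python3 - <<'E'
from h import *
w=snapshot("wrist");cv2.imwrite("pics/w11.png",w["frame"][:,:,::-1]);np.save("w11.npy",w,allow_pickle=True)
go((.478,.267),.1065,-90)
E
```

```text
t: 16.85
eef_pos: [0.5002, 0.1664, 0.2667]
ee_rot: [0.582, 1.496, -0.584]
force: [0.4, -0.2, -0.2]
opening: 0.0063
t: 17.65
eef_pos: [0.4775, 0.2666, 0.2677]
ee_rot: [1.176, 1.231, -1.181]
force: [-1.3, -0.2, 0.1]
opening: 0.0066
pos [0.4777 0.2666 0.2682] yaw -87.6 tilt [-0.002 -0.001] q1,q6 [ 19. 106.] shift [ 0.001  0.001 -0.323] turn -0.054 f [-0.2  0.2 -0.1]
```

View pics/w11.png

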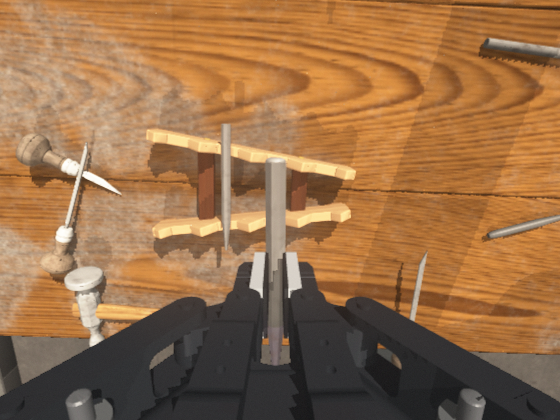

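The third punch is held over place 3, with its far end at (276,159). The second still lies in place 2.

```bash
python3 -m inch '[[[255,0.001,0.001,-0.08,0,0,-0.054],[255,0.001,0.001,-0.17,0,0,-0.054],[255,0.001,0.001,-0.25,0,0,-0.054],[255,0.001,0.001,-0.3,0,0,-0.054],[255,0.001,0.001,-0.318,0,0,-0.054],[255,0.001,0.001,-0.324,0,0,-0.054],[255,0.001,0.001,-0.324,0,0,-0.054],[255,0.001,0.001,-0.324,0,0,-0.054],[255,0.001,0.001,-0.324,0,0,-0.054]]]' 60
python3 - <<'E'
from h import *
w=np.load("w11.npy",allow_pickle=True).item()
e=onz(w,(276,160),.2025); print(e, e[0]-.055)
go((.478,.267),.1065,-90)
E
```

```text
t: 18.6
eef_pos: [0.4797, 0.2678, 0.1095]
ee_rot: [1.212, 1.207, -1.207]
force: [0.1, -0.6, -0.7]
opening: 0.0068
[0.531451   0.26946965 0.2025    ] 0.476450995398862
pos [0.4797 0.2678 0.1095] yaw -90.0 tilt [0.003 0.001] q1,q6 [ 19. 109.] shift [-0.003 -0.002 -0.006] turn 0.001 f [ 0.1 -0.6 -0.7]
```

```bash
python3 -m inch '[[[255,0,-0.001,-0.004,0,0,0],[255,0,-0.001,-0.008,0,0,0],[255,0,-0.001,-0.008,0,0,0],[255,0,-0.001,-0.008,0,0,0]]]' 60; python3 -m inch '[[[210,0,0,0,0,0,0],[180,0,0,0,0,0,0],[165,0,0,0,0,0,0],[165,0,0,0,0,0,0],[165,0,0,0.08,0,0,0],[165,0,0,0.18,0,0,0],[165,0,0,0.28,0,0,0],[165,0,0,0.34,0,0,0],[165,0,0,0.34,0,0,0]]]'
python3 - <<'E'
from h import *
w=snapshot("wrist");np.save("w12.npy",w,allow_pickle=True); cv2.imwrite("pics/w12.png",w["frame"][:,:,::-1])
for z in (.0345,):
  for b in bars(w,(150,110,380,262),z,70): print(np.round(b[0],4),np.round(b[1:],3))
go((.4465,-.015),.25,19.5)
E
```

```text
t: 19.0
eef_pos: [0.4792, 0.2671, 0.105]
ee_rot: [1.21, 1.208, -1.209]
force: [-1.0, -0.8, 5.6]
opening: 0.0063
t: 19.9
eef_pos: [0.481, 0.2678, 0.2803]
ee_rot: [1.218, 1.203, -1.199]
force: [0.6, -0.5, -0.0]
opening: 0.0301
[0.4111 0.2245 0.0345] [1.5000e-02 9.0024e+01 8.0000e+00]
[0.4781 0.2677 0.0345] [ 1.11000e-01 -1.79967e+02  8.00000e+00]
[0.4733 0.3138 0.0345] [1.34000e-01 1.78722e+02 1.41250e+01]
pos [0.4798 0.2673 0.2769] yaw -90.0 tilt [0.006 0.002] q1,q6 [ 19. 109.] shift [-0.067 -0.565 -0.054] turn 2.434 f [-0.3  0.7 -0.2]
```

```bash
python3 -m inch '[[[150,-0.01,-0.08,0,0,0,0.19],[150,-0.02,-0.16,0,0,0,0.38],[150,-0.03,-0.24,0,0,0,0.57],[150,-0.04,-0.32,0,0,0,0.76],[150,-0.05,-0.40,0,0,0,0.95],[150,-0.06,-0.44,0,0,0,1]]]' 60; python3 -m inch '[[[150,-0.006,-0.06,0,0,0,0.19],[150,-0.006,-0.12,-0.02,0,0,0.38],[150,-0.006,-0.126,-0.03,0,0,0.57],[150,-0.006,-0.126,-0.05,0,0,0.76],[150,-0.006,-0.126,-0.05,0,0,0.95],[150,-0.006,-0.126,-0.05,0,0,1]]]';python3 -m inch '[[[150,0,0,0,0,0,0.19],[150,0,0,0,0,0,0.38],[150,0,0,0,0,0,0.425],[150,0,0,0,0,0,0.425],[150,0,0,0,0,0,0.425]]]'
python3 - <<'E'
from h import *
w=snapshot("wrist");np.save("w13.npy",w,allow_pickle=True)
for b in bars(w,(230,80,330,262),.0045,100): print(np.round(b[0],4),np.round(b[1:],3))
go((.4461,-.0147),.0745,19.2)
E
```

```text
t: 20.55
eef_pos: [0.4474, 0.045, 0.2713]
ee_rot: [0.612, 1.486, -0.614]
force: [-0.5, 1.0, 0.1]
opening: 0.035
t: 21.15
eef_pos: [0.4443, -0.016, 0.2458]
ee_rot: [-0.001, 1.576, 0.003]
force: [0.0, -0.3, -0.5]
opening: 0.0351
t: 21.65
eef_pos: [0.445, -0.016, 0.2472]
ee_rot: [-0.26, 1.558, 0.262]
force: [-0.2, 0.4, -0.7]
opening: 0.0353
[ 0.5151 -0.0657  0.0045] [ 1.40000e-02 -1.60934e+02  8.00000e+00]
[ 0.4468 -0.0158  0.0045] [  0.089 -70.878   7.   ]
pos [ 0.4452 -0.016   0.2475] yaw 19.0 tilt [-0.002  0.001] q1,q6 [-15. -34.] shift [ 0.002  0.003 -0.346] turn 0.004 f [-0.  -0.2  0. ]
```

```bash
python3 -m inch '[[[165,0.003,0.001,-0.1,0,0,0.004],[165,0.003,0.001,-0.2,0,0,0.004],[165,0.003,0.001,-0.28,0,0,0.004],[165,0.003,0.001,-0.33,0,0,0.004],[165,0.003,0.001,-0.342,0,0,0.004],[165,0.003,0.001,-0.342,0,0,0.004],[165,0.003,0.001,-0.342,0,0,0.004],[165,0.003,0.001,-0.342,0,0,0.004]]]' 60
python3 - <<'E'
from h import *
go((.4465,-.0155),.0745,19.2)
E
```

```text
t: 22.5
eef_pos: [0.4486, -0.0159, 0.0795]
ee_rot: [-0.265, 1.551, 0.262]
force: [0.1, 0.6, 1.2]
opening: 0.0299
pos [ 0.4486 -0.0159  0.0795] yaw 19.3 tilt [ 0.004 -0.001] q1,q6 [-15. -34.] shift [-0.004  0.001 -0.01 ] turn -0.001 f [0.1 0.6 1.2]
```

```bash
python3 -m inch '[[[165,-0.002,0.001,-0.005,0,0,0],[165,-0.002,0.001,-0.008,0,0,0],[165,-0.002,0.001,-0.008,0,0,0],[165,-0.002,0.001,-0.008,0,0,0]]]' 60; python3 -m inch '[[[200,0,0,0,0,0,0],[255,0,0,0,0,0,0],[255,0,0,0,0,0,0],[255,0,0,0,0,0,0],[255,0,0,0,0,0,0]]]';  python3 - <<'E'
from h import *
go((.4465,-.0155),.0745,19.2)
E
```

```text
t: 22.9
eef_pos: [0.4462, -0.0151, 0.0738]
ee_rot: [-0.264, 1.555, 0.264]
force: [0.3, -0.4, -0.3]
opening: 0.0305
t: 23.4
eef_pos: [0.4463, -0.0151, 0.0739]
ee_rot: [-0.264, 1.555, 0.264]
force: [-0.1, 0.8, 3.0]
opening: 0.006
pos [ 0.4463 -0.0151  0.0739] yaw 19.3 tilt [ 0. -0.] q1,q6 [-15. -34.] shift [ 0.    -0.001  0.001] turn -0.001 f [-0.1  0.8  3. ]
```

```bash
python3 -m inch '[[[255,0,0,0.04,0,0,0],[255,0,0,0.12,0,0,0],[255,0,0,0.22,0,0,0],[255,0,0,0.32,0,0,0],[255,0,0,0.39,0,0,0],[255,0.02,0.03,0.39,0,0,-0.19],[255,0.03,0.08,0.39,0,0,-0.38],[255,0.04,0.14,0.39,0,0,-0.57],[255,0.05,0.20,0.39,0,0,-0.76],[255,0.063,0.26,0.39,0,0,-0.95],[255,0.063,0.3,0.39,0,0,-1]]]' 60; python3 -m inch '[[[255,0,0.06,0,0,0,-0.19],[255,0,0.12,0,0,0,-0.38],[255,0,0.169,0,0,0,-0.57],[255,0,0.169,0,0,0,-0.76],[255,0,0.169,0,0,0,-0.95],[255,0,0.169,0,0,0,-1]]]'; python3 -m inch '[[[255,0,0,0,0,0,-0.19],[255,0,0,0,0,0,-0.38],[255,0,0,0,0,0,-0.429],[255,0,0,0,0,0,-0.429],[255,0,0,0,0,0,-0.429]]]'
python3 - <<'E'
from h import *
w=snapshot("wrist");np.save("w14.npy",w,allow_pickle=True);cv2.imwrite("pics/w14.png",w["frame"][:,:,::-1])
z=observe()["eef_pos"][2]-.0694
for b in bars(w,(255,100,297,245),z,80): print(np.round(b[0],4),np.round(b[1:],3), "far end x",b[0][0]+b[1]/2)
go((.478,.2195),.1045,-90)
E
```

```text
t: 24.5
eef_pos: [0.4778, 0.1365, 0.2682]
ee_rot: [0.355, 1.542, -0.354]
force: [1.0, -0.2, -0.3]
opening: 0.0062
t: 25.1
eef_pos: [0.4773, 0.2197, 0.2679]
ee_rot: [0.96, 1.349, -0.961]
force: [0.4, 0.1, 0.3]
opening: 0.0062
t: 25.6
eef_pos: [0.4775, 0.2193, 0.2683]
ee_rot: [1.209, 1.21, -1.21]
force: [-0.5, -0.4, -1.2]
opening: 0.0056
[0.5061 0.2201 0.1989] [ 2.90000e-02 -1.79995e+02  1.70000e+01] far end x 0.5204894142044993
pos [0.4775 0.2193 0.2683] yaw -90.0 tilt [-0. -0.] q1,q6 [ 14. 104.] shift [ 0.001  0.    -0.328] turn -0.0 f [-0.2 -0.5 -0.2]
```

```bash
python3 -m inch '[[[255,0.003,0,-0.08,0,0,0],[255,0.003,0,-0.17,0,0,0],[255,0.003,0,-0.25,0,0,0],[255,0.003,0,-0.3,0,0,0],[255,0.003,0,-0.318,0,0,0],[255,0.003,0,-0.324,0,0,0],[255,0.003,0,-0.324,0,0,0],[255,0.003,0,-0.324,0,0,0]]]' 60; python3 -m inch '[[[255,0,0,-0.004,0,0,0],[255,0,0,-0.008,0,0,0],[255,0,0,-0.008,0,0,0],[255,0,0,-0.008,0,0,0]]]'
python3 - <<'E'
from h import *
go((.4795,.2195),.104,-90)
E
```

```text
t: 26.45
eef_pos: [0.4805, 0.2197, 0.1085]
ee_rot: [1.212, 1.207, -1.207]
force: [0.2, -0.7, -0.0]
opening: 0.0061
t: 26.85
eef_pos: [0.4799, 0.2196, 0.1036]
ee_rot: [1.211, 1.208, -1.208]
force: [0.1, 0.9, 3.9]
opening: 0.0061
pos [0.4799 0.2196 0.1036] yaw -90.0 tilt [0.002 0.   ] q1,q6 [ 14. 104.] shift [-0.001 -0.     0.001] turn 0.001 f [0.1 0.9 3.9]
```

```bash
python3 -m inch '[[[210,0,0,0,0,0,0],[180,0,0,0,0,0,0],[165,0,0,0,0,0,0],[165,0,0,0,0,0,0],[165,0,0,0.08,0,0,0],[165,0,0,0.18,0,0,0],[165,0,0,0.28,0,0,0],[165,0,0,0.34,0,0,0],[165,0,0,0.34,0,0,0]]]' 60
python3 - <<'E'
from h import *
w=snapshot("wrist");np.save("w15.npy",w,allow_pickle=True); cv2.imwrite("pics/w15.png",w["frame"][:,:,::-1])
for b in bars(w,(120,110,380,262),.0345,70): print(np.round(b[0],4),np.round(b[1:],3))
w9=np.load("w9.npy",allow_pickle=True).item()
a,b=onz(w9,(374,122),.0045),onz(w9,(353,265),.0045);print(a,b,(a+b)/2,np.linalg.norm(a-b),np.degrees(np.arctan2(*(a-b)[1::-1])))
s=snapshot("top")
a,b=onz(s,(247.5,190),.0045),onz(s,(304,192.5),.0045);print(a,b,(a+b)/2,np.linalg.norm(a-b),np.degrees(np.arctan2(*(a-b)[1::-1])))
for t in (40,60,75,90):
  for b in bars(s,(240,180,320,205),.0045,t): print(t,np.round(b[0],4),np.round(b[1:],3))
go((.622,.0005),.25,-3)
E
```

```text
t: 27.75
eef_pos: [0.4815, 0.22, 0.2791]
ee_rot: [1.217, 1.202, -1.2]
force: [0.0, -0.5, -0.1]
opening: 0.0301
[0.4121 0.1767 0.0345] [1.5000e-02 8.9995e+01 8.0000e+00]
[0.4121 0.267  0.0345] [1.5000e-02 8.9995e+01 8.0000e+00]
[0.4777 0.2202 0.0345] [ 8.80000e-02 -1.79992e+02  7.00000e+00]
[0.4779 0.268  0.0345] [1.11000e-01 1.79996e+02 9.15600e+00]
[0.4784 0.3152 0.0345] [ 1.23000e-01 -1.79761e+02  8.62600e+00]
[0.62351307 0.07424927 0.0045    ] [ 0.61357739 -0.07431939  0.0045    ] [ 6.18545227e-01 -3.50576847e-05  4.50000000e-03] 0.1489005206935889 86.17398269320364
[0.62107592 0.07352389 0.0045    ] [ 0.61178821 -0.07323289  0.0045    ] [6.16432067e-01 1.45499807e-04 4.50000000e-03] 0.14705037170692759 86.37878526513406
75 [0.6192 0.0008 0.0045] [  0.143 -93.207   3.146]
90 [ 6.202e-01 -6.000e-04  4.500e-03] [  0.146 -92.631   4.269]
pos [0.4792 0.2194 0.2732] yaw -90.0 tilt [0.001 0.   ] q1,q6 [ 14. 104.] shift [ 0.286 -0.438 -0.046] turn 1.934 f [-1.   0.6 -1.3]
```

```bash
python3 -m inch '[[[150,0.02,-0.06,0,0,0,0.19],[150,0.06,-0.12,0,0,0,0.38],[150,0.1,-0.18,0,0,0,0.57],[150,0.15,-0.24,0,0,0,0.76],[150,0.2,-0.3,0,0,0,0.95],[150,0.24,-0.36,0,0,0,1]]]' 60; python3 -m inch '[[[150,0.03,-0.06,-0.02,0,0,0.19],[150,0.038,-0.079,-0.04,0,0,0.38],[150,0.038,-0.079,-0.046,0,0,0.57],[150,0.038,-0.079,-0.046,0,0,0.76],[150,0.038,-0.079,-0.046,0,0,0.918],[150,0.038,-0.079,-0.046,0,0,0.918],[150,0.038,-0.079,-0.046,0,0,0.918]]]'
python3 - <<'E'
from h import *
w=snapshot("wrist");np.save("w16.npy",w,allow_pickle=True);cv2.imwrite("pics/w16.png",w["frame"][:,:,::-1])
for b in bars(w,(230,60,330,275),.0045,100): print(np.round(b[0],4),np.round(b[1:],3))
go((.6185,0),.0745,-3.7)
E
```

```text
t: 28.45
eef_pos: [0.5991, 0.038, 0.2694]
ee_rot: [0.611, 1.488, -0.614]
force: [0.1, -0.2, 1.1]
opening: 0.0352
t: 29.15
eef_pos: [0.6174, 0.0, 0.2475]
ee_rot: [0.054, 1.574, -0.053]
force: [-0.9, 0.2, -0.3]
opening: 0.0351
[ 0.6617 -0.0815  0.0045] [ 2.5000e-02 -9.1503e+01  1.3000e+01]
[ 0.632  -0.0412  0.0045] [ 3.5000e-02 -9.3002e+01  1.8000e+01]
[ 6.188e-01 -6.000e-04  4.500e-03] [  0.15  -94.786   8.599]
pos [0.6176 0.     0.2481] yaw -3.9 tilt [-0.003  0.   ] q1,q6 [-9. -6.] shift [ 0.002 -0.    -0.347] turn 0.004 f [ 0.6 -0.6  0.1]
```

Position confirmed: middle (.6188, -.0006), length 150 mm. Descending.

```bash
python3 -m inch '[[[165,0.002,-0.001,-0.1,0,0,-0.01],[165,0.002,-0.001,-0.2,0,0,-0.01],[165,0.002,-0.001,-0.28,0,0,-0.01],[165,0.002,-0.001,-0.33,0,0,-0.01],[165,0.002,-0.001,-0.342,0,0,-0.01],[165,0.002,-0.001,-0.342,0,0,-0.01],[165,0.002,-0.001,-0.342,0,0,-0.01],[165,0.002,-0.001,-0.342,0,0,-0.01]]]' 60; python3 -m inch '[[[165,-0.002,0,-0.003,0,0,0],[165,-0.002,0,-0.007,0,0,0],[165,-0.002,0,-0.007,0,0,0],[165,-0.002,0,-0.007,0,0,0]]]'
python3 - <<'E'
from h import *
go((.6185,-.0004),.0745,-4.3)
E
```

```text
t: 30.0
eef_pos: [0.6207, -0.0008, 0.0811]
ee_rot: [0.057, 1.566, -0.058]
force: [0.8, -1.0, -0.1]
opening: 0.0304
t: 30.4
eef_pos: [0.6181, -0.0006, 0.0752]
ee_rot: [0.057, 1.57, -0.057]
force: [-0.5, 0.5, -0.2]
opening: 0.0298
pos [ 6.181e-01 -6.000e-04  7.520e-02] yaw -4.2 tilt [-0. -0.] q1,q6 [-9. -5.] shift [ 0.001  0.    -0.001] turn -0.002 f [-0.5  0.5 -0.2]
```

```bash
python3 -m inch '[[[200,0,0,-0.002,0,0,0],[255,0,0,-0.002,0,0,0],[255,0,0,-0.002,0,0,0],[255,0,0,-0.002,0,0,0],[255,0,0,-0.002,0,0,0]]]' 70; python3 -m inch '[[[255,0,0,0.04,0,0,0],[255,0,0,0.12,0,0,0],[255,0,0,0.22,0,0,0],[255,0,0,0.32,0,0,0],[255,-0.02,0.06,0.39,0,0,-0.15],[255,-0.05,0.12,0.39,0,0,-0.3],[255,-0.08,0.19,0.39,0,0,-0.45],[255,-0.12,0.26,0.39,0,0,-0.6],[255,-0.16,0.33,0.39,0,0,-0.75],[255,-0.2,0.4,0.39,0,0,-0.9],[255,-0.22,0.45,0.39,0,0,-0.95]]]'; python3 -m inch '[[[255,-0.02,0.08,0,0,0,-0.19],[255,-0.04,0.16,0,0,0,-0.38],[255,-0.058,0.23,0,0,0,-0.57],[255,-0.058,0.277,0,0,0,-0.76],[255,-0.058,0.277,0,0,0,-0.957],[255,-0.058,0.277,0,0,0,-0.957],[255,-0.058,0.277,0,0,0,-0.957],[255,-0.058,0.277,0,0,0,-0.957]]]'
python3 - <<'E'
from h import *
w=snapshot("wrist");np.save("w17.npy",w,allow_pickle=True);cv2.imwrite("pics/w17.png",w["frame"][:,:,::-1])
z=observe()["eef_pos"][2]-.0695
for b in bars(w,(255,60,297,245),z,80): print(np.round(b[0],4),np.round(b[1:],3), "far end x",b[0][0]+b[1]/2)
go((.478,.3625),.1045,-90)
E
```

```text
t: 30.9
eef_pos: [0.6182, -0.0006, 0.0742]
ee_rot: [0.057, 1.57, -0.057]
force: [0.2, 0.4, 0.3]
opening: 0.0053
t: 32.0
eef_pos: [0.5062, 0.2262, 0.2687]
ee_rot: [0.641, 1.475, -0.642]
force: [-0.0, 0.3, -0.6]
opening: 0.0054
t: 32.8
eef_pos: [0.4793, 0.3623, 0.269]
ee_rot: [1.208, 1.21, -1.209]
force: [-0.0, -0.2, -1.4]
opening: 0.0052
[0.5233 0.3628 0.1996] [ 6.00000e-02 -1.79397e+02  1.98960e+01] far end x 0.5532751356892771
pos [0.4793 0.3623 0.2691] yaw -90.0 tilt [-0. -0.] q1,q6 [ 27. 117.] shift [-0.003  0.    -0.329] turn -0.001 f [-0.5 -0.2 -0.6]
```

```bash
python3 -m inch '[[[255,-0.002,0,-0.08,0,0,0],[255,-0.002,0,-0.17,0,0,0],[255,-0.002,0,-0.25,0,0,0],[255,-0.002,0,-0.3,0,0,0],[255,-0.002,0,-0.318,0,0,0],[255,-0.002,0,-0.324,0,0,0],[255,-0.002,0,-0.324,0,0,0],[255,-0.002,0,-0.324,0,0,0]]]' 60; python3 -m inch '[[[255,0,0,-0.004,0,0,0],[255,0,0,-0.008,0,0,0],[255,0,0,-0.008,0,0,0],[255,0,0,-0.008,0,0,0]]]'
python3 - <<'E'
from h import *
go((.479,.3625),.104,-90)
E
```

```text
t: 33.65
eef_pos: [0.4794, 0.3634, 0.1093]
ee_rot: [1.212, 1.208, -1.206]
force: [-0.0, -0.3, -0.9]
opening: 0.0055
t: 34.05
eef_pos: [0.4787, 0.3632, 0.104]
ee_rot: [1.211, 1.209, -1.208]
force: [0.0, -0.2, 1.9]
opening: 0.0051
pos [0.4787 0.3632 0.104 ] yaw -90.0 tilt [0.002 0.001] q1,q6 [ 28. 118.] shift [ 0.001 -0.001  0.   ] turn -0.0 f [ 0.  -0.2  1.9]
```

Light contact. I'll release, rise, move towards the row's middle and take the last look.

```bash
python3 -m inch '[[[210,0,0,0,0,0,0],[180,0,0,0,0,0,0],[165,0,0,0,0,0,0],[165,0,0,0,0,0,0],[165,0,0,0.08,0,0,0],[165,0,0,0.18,0,0,0],[165,0,0,0.28,0,0,0],[165,0,-0.06,0.34,0,0,0],[165,-0.02,-0.14,0.34,0,0,0],[165,-0.02,-0.14,0.34,0,0,0],[165,-0.02,-0.14,0.34,0,0,0]]]' 60
python3 - <<'E'
from h import *
w=snapshot("wrist");s=snapshot("top");c=snapshot("scene")
for b in bars(w,(120,90,420,275),.0345,70): print(np.round(b[0],4),np.round(b[1:],3))
r=lambda f,x0,y0,x1,y1,W,H:cv2.resize(f["frame"][y0:y1,x0:x1,::-1],(W,H),interpolation=cv2.INTER_CUBIC)
top=np.hstack([r(w,160,90,440,290,400,290),r(s,340,170,430,240,390,290)])
bot=np.hstack([r(c,90,280,250,420,400,300),r(c,320,150,430,235,390,300)])
cv2.imwrite("pics/final.png",np.vstack([top,bot]))
E
```

```text
t: 35.15
eef_pos: [0.468, 0.2923, 0.2732]
ee_rot: [1.211, 1.209, -1.21]
force: [-0.1, 0.1, -0.1]
opening: 0.0302
[0.3844 0.453  0.0345] [1.3000e-02 8.9889e+01 1.0000e+01]
[0.391  0.2404 0.0345] [3.2000e-02 8.9889e+01 2.2000e+01]
[0.3912 0.3468 0.0345] [3.2000e-02 8.9889e+01 2.2000e+01]
[0.4782 0.4337 0.0345] [ 2.9000e-02 -1.1859e+02  6.7080e+00]
[0.4787 0.2203 0.0345] [ 8.80000e-02 -1.79663e+02  8.45600e+00]
[0.4783 0.2678 0.0345] [1.1100e-01 1.7998e+02 9.4760e+00]
[0.4782 0.3156 0.0345] [ 1.240e-01 -1.800e+02  8.442e+00]
[0.4778 0.3634 0.0345] [ 1.50000e-01 -1.79956e+02  8.44800e+00]
```

View pics/final.png

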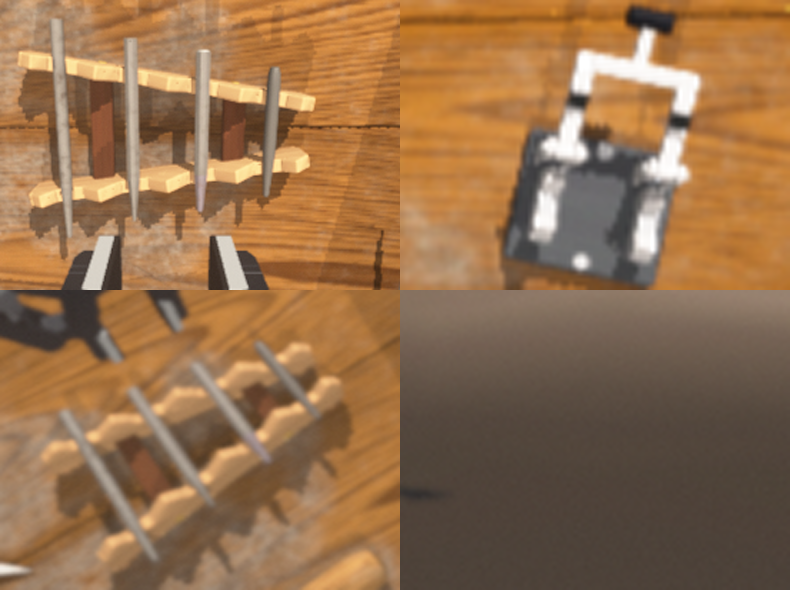

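The last picture shows all four punches across the rest, each in its notches, longest to shortest from the wide end. The jig is empty with its clamp lying open. Handing in.

```bash
python3 -c "
from workcell import *
print(hand_in())"
```

```text
the job is handed in; nothing more can be done
None
```

The job is done and handed in at about 35 s of robot time. I swung the clamp past upright and let it fall to its stop. Then I lifted the second punch out of the jig into place 2, and put the third in place 3, the shortest in place 4 and the longest in place 1.

**Last checks:**
- In the wrist view the four punch middles lie at x = 0.478 to 0.479 m, against 0.478 m for the row's midline. They are 47.5 to 48 mm apart along the row and square to it within 0.4°.
- The measured lengths were 150, 124, 111 and 88 mm from the wide end to the narrow end.
- The last top view shows the clamp still open and the jig empty. The gripper was clear of everything when I handed in.

**What went wrong or disagreed:**
- The first grip on the third punch closed above it without holding; I opened, went lower and gripped it again.
- Measured tool height read 3 to 6 mm high just after each descent, so I corrected it before each grip on the table and each release.
- The first top-view estimate put the rest about 4 mm off along the row compared with the wrist camera. I used the wrist view.
- The scene camera's last view of the jig was blocked by the arm, so the open clamp was confirmed from the top camera only.

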